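# Load the tray: bottle at the back, then the cup in front

## Task

Load the wooden tray, tall at the back first: stand the empty plastic bottle with the blue cap upright on the tray's back (larger, farther from the robot) pale disc, then stand the blue cup upright, mouth up, on the front (smaller, nearer) pale disc, each at about the middle of its disc. Leave the glass creamer standing where it is.

Things in the scene. Friction and masses are not known exactly. Their poses are not given: they have to be found in the camera images.
- tray: Low wooden tray fixed on the slab, 250 (x) by 150 mm (y), floor 10 mm high, rim 8 mm thick, 20 mm high. Origin: centre of its underside. Its x axis points to its back, away from the robot within 0.3 rad. Two pale discs lie flush in the floor: back one 90 mm wide, centre at x = +60 mm, y = 0; front one 75 mm wide, centre at x = -60 mm, y = 0.
- bottle: Clear pale-blue plastic bottle, 190 mm high, 60 g. Body 60 mm wide up to 120 mm; shoulder to a 28 mm neck at 150 mm; blue cap 34 mm wide from 160 to 190 mm, firm: lift by it. Origin: centre of its underside, z up. Left of the tray in a row along world x, 85 mm or more between centres, with the creamer and a brown glass bottle (56 wide, 180 high), any order.
- cup: Blue lacquered steel cup, mouth up, no handle, 70 mm high, 53 mm wide at the foot, 56 mm at the rim, wall 3 mm, 100 g. Origin: centre of its underside, z up. Right of the tray in a row along world x, 85 mm or more between centres, with two bare steel cups of the same shape, any order.
- creamer: Clear glass creamer, 60 mm across, 85 mm high, with a handle reaching 54 mm from its axis towards its +y. Origin: centre of its underside; z up. Stands in the row to the left of the tray; to be left alone.

How it is judged:
On the way, in this order (a step that is already met when the one before it is completed fails the run):
1. the bottle stands upright, let go, on the back disc (before the cup stands on the front disc) (x of bottle in the frame of tray between 0.042 and 0.078 m and y of bottle in the frame of tray between -0.018 and 0.018 m and z of bottle in the frame of tray between 0.004 and 0.016 m and angle between bottle's own z axis and vertical below 0.15 rad and contact force between the fingers and bottle below 0.2 N and linear speed of bottle below 0.03 m/s), for 0.2 s.
2. then the blue cup stands upright, let go, on the front disc, the bottle still in place (all of step 1 and x of cup in the frame of tray between -0.078 and -0.042 m and y of cup in the frame of tray between -0.018 and 0.018 m and z of cup in the frame of tray between 0.004 and 0.016 m and angle between cup's own z axis and vertical below 0.15 rad and contact force between the fingers and cup below 0.2 N and linear speed of cup below 0.03 m/s), for 0.2 s.
At the end, for the whole second after the job is handed in: The bottle stands on the tray's floor upright (within 8.5 degrees), its centre within 18 mm of the back disc's centre along each of the tray's x and y; the blue cup likewise, mouth up, on the front disc; both released and at rest (all of step 2); the robot touches nothing.
It fails at once if the glass creamer is tipped by more than 17 degrees or shifted by more than 30 mm (angle between creamer's own z axis and vertical above 0.3 rad or distance of creamer from where it was at the start of the episode above 0.03 m).
It also fails if it takes over 64 s, if anything falls off the work surface, if the arm or the gripper's body presses on something with over 40 N, if the wrist force passes 120 N, or if a joint passes its speed limit or range.

## Robot

A 7-joint arm with a two-finger parallel gripper is mounted at the origin on the work surface. World frame = base frame: x ahead of the robot, y to its left, z up, the work surface at z = 0. Lengths are in m, angles in rad, forces in N, time in s.
With the tool pointing down it reaches from about 0.425 to 1.025 m from the base axis. Payload 3.6 kg.
Tool frame: the origin (TCP) lies at the very end of the fingers, on their centre line; the grasp point (between the pads) lies 19 mm behind it (robot.hold_point_z is the z of the grasp point in the tool frame, in m); z points along the fingers, y is the direction in which the jaws open and shut (so a half turn about z gives the same grasp; the last joint's range is limited). The gripper opens to 85 mm and grips with 20 to 120 N. Pads are 22 mm wide; open, the fingers measure 114 mm over their backs; the gripper's body (76 mm by 85 mm) begins 54 mm behind the grasp point. The pads swing forward as they close: fully open they stand 13 mm farther back than shut.
Start: joints at [-1.397, 0.591, 0.048, 1.609, -0.033, 0.943, -0.034], TCP at [0.191, 0.699, 0.231] pointing down, gripper open.
Joint ranges: [-2.69, 2.69], [-0.47, 2.24], [-1.27, 1.36], [0.19, 2.51], [-1.53, 4.68], [0.08, 2.07], [-3.09, 3.09]. Speed limits (rad/s): [2.57, 2.57, 3.14, 3.14, 3.14, 3.14, 3.14].

## Interface

Orientations are given as a rotation vector (axis times angle).
In Python, from rig import robot, viewer, job gives the robot as it stands.
- The arm moves only by the tool servo_tool, never from a script. Its argument "targets" is a list of rows, each an object with "turn": the turn, a rotation vector about the tool's x, y, z in degrees, a list of three; "dp": the shift along the tool's x, y, z in m, a list of three; "grip": the closure, from -1 (fully open) to 1 (shut). A call has 1 to 12 rows; each row shifts and turns the commanded pose from where the row before left it, along the tool's axes as they then stand; what a row does not reach is not made up. A row lasts 1/8 s, in which the tool goes at most 62.5 mm and 10.7 degrees, less where a joint would pass 70% of its speed; a pose out of reach is approached as far as the arm can. A call is refused whole if a number of a shift passes 0.0625 or a number of a turn 10.7, either way. A call with a gripper value outside its range is refused whole. The fingers move at their own pace and stop on an object; "grip_force" is the grip in N (left out, the last holds). Time passes only in rows, so rows that do not move let the fingers close. It gives the time, the measured TCP pose, the force and the opening at its end, in the units of the state.
- robot.observe(): the state, without advancing time (a new reading comes with each control period).
- viewer.snapshot(name): name is "scene" or "top" or "wrist"; returns (picture, depth): 420x560x3 uint8, red, green, blue; 420x560 float32, m along the optical axis (not along the pixel's ray), 0 where there is no reading.
- viewer.camera_info(name): a dict with "camera_matrix" (3x3 intrinsics, pixels), "origin" and "rotation" of the camera in the world. Camera axes: x right, y down, z forward; pixel columns grow to the right and rows downward; lengths in m; the calibration is good to about 2 mm. A picture is of the moment at which its call begins: read the wrist's pose just before it. camera_info takes no time and is no camera call; for the wrist camera it gives the pose at the moment of the call.
- job.sign_off(): hands the job in, once; it reports no verdict.
The state is a dict: "t": time; "joint_pos": joint angles; "qd": joint speeds; "effort": joint torques, N m; "eef_pos": TCP position; "eef_rot": TCP orientation; "ft_force": force on the tool from outside, world axes, zero at the start; "ft_torque": the same for the moment, N m; "finger_gap": finger opening in m.
Only numpy, scipy, OpenCV 4.12 (cv2) and the standard library are available. Lean on these libraries where they do the work, as an engineer would, in place of code of your own. Each camera call takes 0.05 s, during which the arm holds its last target.

## Working session

There is one attempt and no reset: what is moved stays moved. The work goes in short steps, Python scripts to look and compute and a tool call to move; the robot and the scene stay as the last step left them, time stands still between calls to the robot, and variables do not carry over. Pictures are saved under pics/ and viewed, and the job is handed in when it is done.

Besides the shell and the picture viewer there is one more tool, called after "Request:" in YAML: its name, and indented under it one key for each argument. servo_tool: Moves the arm, as the interface text tells. Its arguments: {"type":"object","properties":{"targets":{"type":"array"},"grip_force":{"type":"number"}},"required":["targets"]}

```bash
ls; mkdir -p pics; python3 - <<'E'
from rig import robot, viewer, job
import cv2, numpy as np
print(robot.observe())
for n in ["scene","top"]:
    p,d=viewer.snapshot(n); cv2.imwrite(f"pics/{n}0.png",p[:,:,::-1]); np.savez(f"{n}0.npz",p=p,d=d)
    i=viewer.camera_info(n); print(n,i)
E
```

```text
pics
{'t': 0.0, 'joint_pos': array([-1.39746891,  0.59207996,  0.04828539,  1.60986645, -0.03331777,
        0.94264963, -0.03368982]), 'qd': array([ 2.99557161e-05,  1.23945028e-03, -1.31402957e-03, -1.80837642e-03,
        1.06033822e-03,  3.09275969e-04,  8.79759292e-04]), 'effort': array([ 2.65793079e-05, -5.48684263e+01,  1.54641107e+00, -1.98119831e+01,
        9.32621537e-03,  8.72170902e-03, -2.27756698e-05]), 'eef_pos': array([0.19092394, 0.69854507, 0.23015225]), 'eef_rot': array([-0.41772173, -3.11350222,  0.00344038]), 'ft_force': array([-0.12686489, -0.56308439, -0.25853899]), 'ft_torque': array([-0.0188316 , -0.00741087,  0.00422171]), 'finger_gap': 0.08523113582234146}
scene {'camera_matrix': array([[476.56600196,   0.        , 276.04021125],
       [  0.        , 476.56600196, 213.93254714],
       [  0.        ,   0.        ,   1.        ]]), 'origin': array([1.0994703 , 0.33398563, 0.67015893]), 'rotation': array([-1.30956786, -2.21549633,  0.97305019])}
top {'camera_matrix': array([[541.14324497,   0.        , 278.31940244],
       [  0.        , 541.14324497, 204.86899525],
       [  0.        ,   0.        ,   1.        ]]), 'origin': array([0.4297669 , 0.02226443, 1.21750842]), 'rotation': array([-2.17343332,  2.21394091, -0.09101189])}
```

View pics/scene0.png

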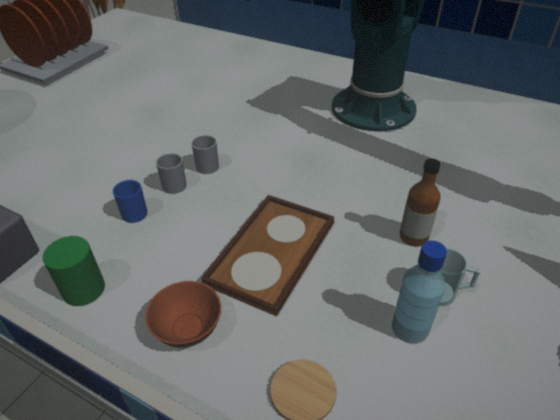

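View pics/top0.png

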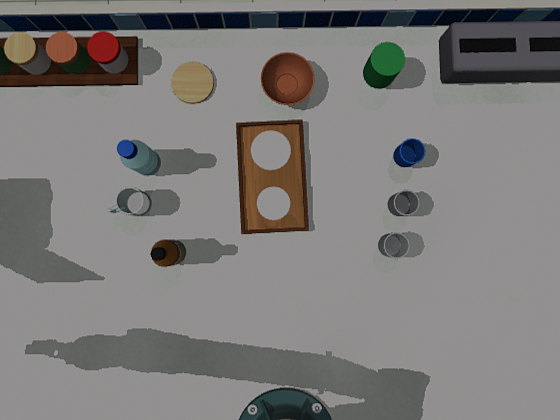

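The scene shows the bottle's cap at about (432,256), next to the creamer (450,275), and the brown bottle at (420,210). The blue cup is at (130,200) and the tray discs are at (256,271) and (286,228). In the top view the cap is at (127,149), the cup at (409,152) and the discs at (271,150) and (273,203).

```bash
cat > h.py <<'E'
import numpy as np, cv2
from scipy.spatial.transform import Rotation as R
def ray(info,u,v):
    K=info['camera_matrix']; d=np.linalg.inv(K)@np.array([u,v,1.]); return R.from_rotvec(info['rotation']).as_matrix()@d
def onplane(info,u,v,z):
    d=ray(info,u,v); o=info['origin']; return o+d*(z-o[2])/d[2]
def pts(info,d,m):
    v,u=np.nonzero(m&(d>0)); z=d[v,u]; K=info['camera_matrix']
    c=np.c_[(u-K[0,2])/K[0,0]*z,(v-K[1,2])/K[1,1]*z,z]
    return c@R.from_rotvec(info['rotation']).as_matrix().T+info['origin']
def comps(m,mn=30):
    n,l,s,c=cv2.connectedComponentsWithStats(m.astype(np.uint8)); return [(s[i],c[i],l==i) for i in range(1,n) if s[i,4]>=mn]
E
python3 - <<'E'
from h import *
from rig import viewer
np.set_printoptions(precision=4,suppress=True)
for n in ["top","scene"]:
    f=np.load(n+"0.npz"); p,d=f['p'],f['d']; info=viewer.camera_info(n)
    h=cv2.cvtColor(p,cv2.COLOR_RGB2HSV)
    roi=(slice(110,240),slice(225,320)) if n=="top" else (slice(195,310),slice(200,340))
    w=np.zeros(d.shape,bool); w[roi]=((h[...,1]<40)&(h[...,2]>130))[roi]
    print(n,"white")
    for s,c,m in comps(w,200):
        cs,_=cv2.findContours(m.astype(np.uint8),cv2.RETR_EXTERNAL,cv2.CHAIN_APPROX_NONE)
        cc=cs[0][:,0,:]
        q=np.array([onplane(info,u,v,.01) for u,v in cc])
        (x,y),r=cv2.minEnclosingCircle(q[:,:2].astype(np.float32)); print(s,c,onplane(info,*c,.01),"circ",x,y,2*r, 'depthz',np.median(pts(info,d,m)[:,2]))
    b=(h[...,0]>105)&(h[...,0]<130)&(h[...,1]>150)&(h[...,2]>60)
    print("blue")
    for s,c,m in comps(b,60):
        if s[1]<100: continue
        P=pts(info,d,m); print(s,c); 
        if len(P):
            zt=np.percentile(P[:,2],98); T=P[P[:,2]>zt-.006]; print("  zt",zt,"top: min",T.min(0),"max",T.max(0),"mid",(T.min(0)+T.max(0))/2,"mean",T.mean(0))
E
```

```text
top white
[ 225  110   95  130 4119] [267.3491 170.8276] [0.5891 0.0269 0.01  ] circ 0.5823622345924377 0.01600496843457222 0.36019569635391235 depthz -0.0005833702469197899
[ 251  131   40   39 1223] [270.3892 149.7899] [0.6367 0.0192 0.01  ] circ 0.6366429328918457 0.019178638234734535 0.08970536291599274 depthz 0.01001924651750874
[257 187  33  33 867] [273.0415 202.8281] [0.5169 0.0154 0.01  ] circ 0.5168267488479614 0.015266191214323044 0.07474387437105179 depthz 0.010321314295750339
blue
[394 139  31  25 513] [409.6628 152.5224]
  zt 0.07245288956665512 top: min [ 0.593  -0.3114  0.0665] max [ 0.6456 -0.2584  0.0748] mid [ 0.6193 -0.2849  0.0707] mean [ 0.6162 -0.2839  0.0699]
[117 140  17  17 225] [125.1111 148.0089]
  zt 0.1934334378317161 top: min [0.5985 0.2818 0.1875] max [0.6296 0.3129 0.1947] mid [0.614  0.2973 0.1911] mean [0.6139 0.2968 0.1899]
scene white
[ 200  195   67   80 2705] [221.5808 221.7298] [ 0.5624 -0.105   0.01  ] circ 0.5717958807945251 -0.08222983032464981 0.24512992799282074 depthz 0.0009755941119852229
[ 273  195   67  115 3246] [318.4556 257.9923] [0
[... 269 characters left out ...]

[ 232  252   49   38 1461] [255.8782 270.6934] [0.6385 0.0207 0.01  ] circ 0.6368422508239746 0.020177116617560387 0.08944746106863022 depthz 0.011547501870193155
[219 294  39  16 298] [233.3154 304.0235] [0.7193 0.0248 0.01  ] circ 0.7111417651176453 0.02841246873140335 0.07390239834785461 depthz 0.0008606524742351129
blue
[114 181  30  39 347] [130.2507 198.1239]
  zt 0.07173720163037275 top: min [ 0.6024 -0.3094  0.0658] max [ 0.648  -0.2555  0.0726] mid [ 0.6252 -0.2824  0.0692] mean [ 0.6315 -0.2715  0.0695]
[422 241  24  30 490] [434.049  254.3592]
  zt 0.19270153337582022 top: min [0.6024 0.2833 0.1869] max [0.6339 0.3149 0.1934] mid [0.6181 0.2991 0.1902] mean [0.6191 0.2992 0.1907]
```

```bash
python3 - <<'E'
import cv2
a=cv2.imread('pics/top0.png'); b=cv2.imread('pics/scene0.png')
import numpy as np
x=cv2.resize(a[120:270,90:240],(400,400),interpolation=2); y=cv2.resize(b[150:350,370:560],(400,400))
cv2.imwrite('pics/crop.png',np.hstack([x,y]))
E
```

```text
(no output)
```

View pics/crop.png

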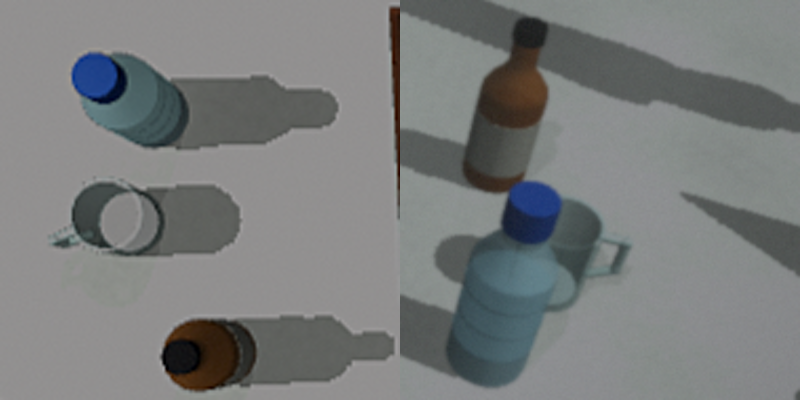

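```bash
cat > go.py <<'E'
import sys; from h import *
from rig import robot
s=robot.observe(); Rm=R.from_rotvec(s['eef_rot']).as_matrix()
t=np.array(list(map(float,sys.argv[1:4])))
d=Rm.T@(t-s['eef_pos']); np.set_printoptions(precision=4,suppress=True)
print(s['t'],s['eef_pos'],'\ntool axes (cols)\n',Rm,'\ntool delta',d,'gap',s['finger_gap'],'F',s['ft_force'],'q',s['joint_pos'])
E
python3 go.py 0.615 0.298 0.26
```

```text
0.1 [0.1909 0.6986 0.2302] 
tool axes (cols)
 [[-0.9646  0.2636 -0.0005]
 [ 0.2636  0.9646 -0.002 ]
 [-0.0001 -0.002  -1.    ]] 
tool delta [-0.5147 -0.2748 -0.0291] gap 0.08559307230138388 F [0.4187 0.6169 0.515 ] q [-1.3975  0.592   0.0483  1.6097 -0.0333  0.9427 -0.0337]
```

Request:
servo_tool:
  targets:
    - {"turn": [0, 0, 0], "dp": [-0.043, -0.023, -0.003], "grip": -1}
    - {"turn": [0, 0, 0], "dp": [-0.043, -0.023, -0.003], "grip": -1}
    - {"turn": [0, 0, 0], "dp": [-0.043, -0.023, -0.003], "grip": -1}
    - {"turn": [0, 0, 0], "dp": [-0.043, -0.023, -0.003], "grip": -1}
    - {"turn": [0, 0, 0], "dp": [-0.043, -0.023, -0.003], "grip": -1}
    - {"turn": [0, 0, 0], "dp": [-0.043, -0.023, -0.003], "grip": -1}
    - {"turn": [0, 0, 0], "dp": [-0.043, -0.023, -0.003], "grip": -1}
    - {"turn": [0, 0, 0], "dp": [-0.043, -0.023, -0.003], "grip": -1}
    - {"turn": [0, 0, 0], "dp": [-0.043, -0.023, -0.003], "grip": -1}
    - {"turn": [0, 0, 0], "dp": [-0.043, -0.023, -0.003], "grip": -1}
    - {"turn": [0, 0, 0], "dp": [-0.043, -0.023, -0.003], "grip": -1}
    - {"turn": [0, 0, 0], "dp": [-0.042, -0.022, -0.003], "grip": -1}

```text
t: 1.6
eef_pos: [0.6161, 0.2969, 0.2669]
eef_rot: [-0.418, -3.113, 0.001]
ft_force: [0.0, 1.4, -0.8]
finger_gap: 0.0852
```

```bash
python3 go.py 0.615 0.298 0.26; python3 - <<'E'
from h import *
from rig import viewer
i=viewer.camera_info("wrist"); p,d=viewer.snapshot("wrist"); cv2.imwrite("pics/w1.png",p[:,:,::-1])
h=cv2.cvtColor(p,cv2.COLOR_RGB2HSV)
b=(h[...,0]>105)&(h[...,0]<130)&(h[...,1]>150)&(h[...,2]>60)
for s,c,m in comps(b,60):
    P=pts(i,d,m); print(s,c,onplane(i,*c,.19)); 
    if len(P):
        T=P[P[:,2]>np.percentile(P[:,2],98)-.006]; print(T.min(0),T.max(0),(T.min(0)+T.max(0))/2)
E
```

```text
1.6 [0.6161 0.2969 0.2669] 
tool axes (cols)
 [[-0.9646  0.2638 -0.0009]
 [ 0.2638  0.9646 -0.0005]
 [ 0.0007 -0.0007 -1.    ]] 
tool delta [0.0014 0.0008 0.0069] gap 0.0851936357320903 F [ 0.0013  1.41   -0.8426] q [-0.5834  0.5056  0.1009  1.6772 -0.0595  0.9628  0.8429]
[ 258  187   50   57 2080] [283.39471154 216.88990385] [0.61426992 0.2998498  0.19      ]
[0.5994322  0.28279684 0.18476679] [0.63228681 0.31490556 0.19133824] [0.6158595  0.2988512  0.18805251]
```

View pics/w1.png

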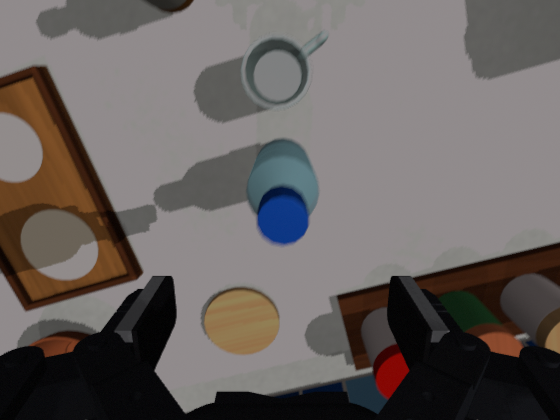

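The wrist view shows the cap at (283,217). That measures about (0.616, 0.299), which agrees with the fixed cameras. Next I descend to TCP z of about 0.157.

Request:
servo_tool:
  targets:
    - {"turn": [0, 0, 0], "dp": [0, 0.002, 0.03], "grip": -1}
    - {"turn": [0, 0, 0], "dp": [0, 0, 0.03], "grip": -1}
    - {"turn": [0, 0, 0], "dp": [0, 0, 0.03], "grip": -1}
    - {"turn": [0, 0, 0], "dp": [0, 0, 0.02], "grip": -1}
    - {"turn": [0, 0, 0], "dp": [0, 0, 0], "grip": -1}
    - {"turn": [0, 0, 0], "dp": [0, 0, 0], "grip": 1}
    - {"turn": [0, 0, 0], "dp": [0, 0, 0], "grip": 1}
    - {"turn": [0, 0, 0], "dp": [0, 0, 0], "grip": 1}
    - {"turn": [0, 0, 0], "dp": [0, 0, 0], "grip": 1}
    - {"turn": [0, 0, 0], "dp": [0, 0, 0], "grip": 1}
    - {"turn": [0, 0, 0], "dp": [0, 0, 0], "grip": 1}
  grip_force: 30

```text
t: 3.02
eef_pos: [0.6167, 0.3002, 0.1585]
eef_rot: [0.418, 3.112, 0.001]
ft_force: [-1.0, -1.4, 6.9]
finger_gap: 0.0332
```

Request:
servo_tool:
  targets:
    - {"turn": [0, 0, 0], "dp": [0, 0, -0.01], "grip": 1}
    - {"turn": [0, 0, 0], "dp": [0, 0, -0.02], "grip": 1}
    - {"turn": [0, 0, 0], "dp": [0, 0, -0.02], "grip": 1}
    - {"turn": [0, 0, 0], "dp": [0, 0, -0.02], "grip": 1}
    - {"turn": [0, 0, 0], "dp": [0, 0, 0], "grip": 1}

```text
t: 3.65
eef_pos: [0.6175, 0.301, 0.2303]
eef_rot: [0.417, 3.109, 0.005]
ft_force: [0.5, 0.7, -0.8]
finger_gap: 0.0331
```

```bash
python3 go.py 0.637 0.0197 0.228; python3 - <<'E'
from rig import viewer
import cv2
p,d=viewer.snapshot("scene"); cv2.imwrite("pics/s2.png",p[:,:,::-1])
E
```

```text
3.65 [0.6175 0.301  0.2303] 
tool axes (cols)
 [[-0.9646  0.2636  0.0047]
 [ 0.2636  0.9646  0.0026]
 [-0.0039  0.0037 -1.    ]] 
tool delta [-0.093  -0.2662  0.0017] gap 0.033144872407714486 F [ 0.4649  0.7021 -0.7704] q [-0.5842  0.5424  0.0963  1.7079 -0.064   0.8889  0.8424]
```

View pics/s2.png

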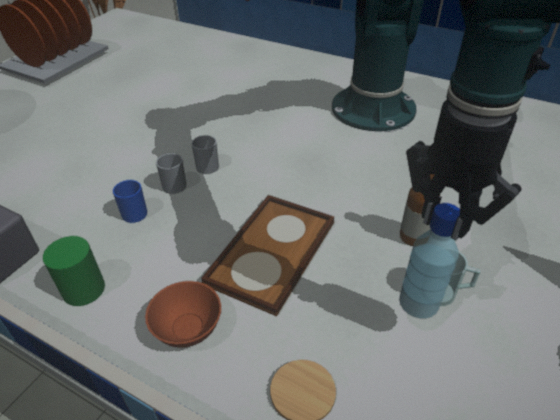

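The bottle hangs upright, with its cap at about (446,215) in the fingers. Next I carry it over the back disc.

Request:
servo_tool:
  targets:
    - {"turn": [0, 0, 0], "dp": [-0.005, -0.014, 0], "grip": 1}
    - {"turn": [0, 0, 0], "dp": [-0.009, -0.026, 0], "grip": 1}
    - {"turn": [0, 0, 0], "dp": [-0.01, -0.027, 0], "grip": 1}
    - {"turn": [0, 0, 0], "dp": [-0.01, -0.028, 0], "grip": 1}
    - {"turn": [0, 0, 0], "dp": [-0.01, -0.028, 0], "grip": 1}
    - {"turn": [0, 0, 0], "dp": [-0.01, -0.028, 0], "grip": 1}
    - {"turn": [0, 0, 0], "dp": [-0.01, -0.028, 0], "grip": 1}
    - {"turn": [0, 0, 0], "dp": [-0.01, -0.028, 0], "grip": 1}
    - {"turn": [0, 0, 0], "dp": [-0.01, -0.028, 0], "grip": 1}
    - {"turn": [0, 0, 0], "dp": [-0.006, -0.02, 0], "grip": 1}
    - {"turn": [0, 0, 0], "dp": [-0.003, -0.011, 0], "grip": 1}
    - {"turn": [0, 0, 0], "dp": [0, 0, 0], "grip": 1}

```text
t: 5.2
eef_pos: [0.6353, 0.0184, 0.2271]
eef_rot: [-0.42, -3.113, 0.0]
ft_force: [-0.1, 0.2, -0.3]
finger_gap: 0.0333
```

```bash
python3 go.py 0.637 0.0197 0.1685; python3 - <<'E'
from rig import viewer
from h import *
p,d=viewer.snapshot("scene"); cv2.imwrite("pics/s3.png",p[:,:,::-1]); i=viewer.camera_info("scene")
h=cv2.cvtColor(p,cv2.COLOR_RGB2HSV)
b=(h[...,0]>105)&(h[...,0]<130)&(h[...,1]>150)&(h[...,2]>60)
for s,c,m in comps(b,60):
    P=pts(i,d,m); print(s,c,P.min(0),P.max(0))
b=(h[...,0]>90)&(h[...,0]<105)&(h[...,1]>60)&(h[...,2]>60)
for s,c,m in comps(b,300): 
    P=pts(i,d,m); print('body',s,c,P.min(0),P.max(0))
E
```

```text
5.2 [0.6353 0.0184 0.2271] 
tool axes (cols)
 [[-0.9643  0.2649 -0.0005]
 [ 0.2649  0.9643 -0.0001]
 [ 0.0005 -0.0002 -1.    ]] 
tool delta [-0.0013  0.0017  0.0586] gap 0.033348125524865796 F [-0.1354  0.2163 -0.2847] q [-0.1792  0.4843  0.1116  1.8264 -0.07    0.8352  1.2694]
[238 152  12  15 114] [244.03508772 158.42105263] [0.62745615 0.00529987 0.25575488] [0.65240741 0.02948098 0.26124524]
body [341  94  75  34 648] [383.9845679  116.56944444] [-0.08698556 -0.05015988  0.00899597] [0.11195959 0.11055895 0.05681117]
body [ 233  183   37   62 1783] [251.97251823 215.94896242] [ 0.6248647  -0.00270145  0.1020092 ] [0.66578678 0.04904513 0.22122691]
body [119 389  39  31 504] [138.38690476 407.28769841] [ 9.43844968e-01 -2.55517881e-03  8.10127662e-04] [0.94694066 0.05837204 0.08702045]
```

View pics/s3.png

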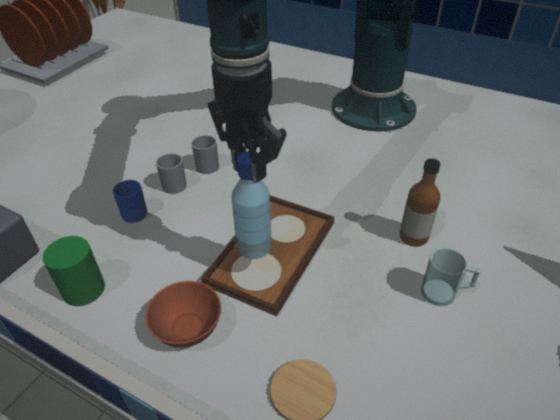

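The bottle is over the tray at (252,215), upright, and the cap's top is at about 0.26 as expected. Next I lower it.

Request:
servo_tool:
  targets:
    - {"turn": [0, 0, 0], "dp": [-0.001, 0.001, 0.02], "grip": 1}
    - {"turn": [0, 0, 0], "dp": [0, 0, 0.02], "grip": 1}
    - {"turn": [0, 0, 0], "dp": [0, 0, 0.01], "grip": 1}
    - {"turn": [0, 0, 0], "dp": [0, 0, 0.004], "grip": 1}
    - {"turn": [0, 0, 0], "dp": [0, 0, 0.002], "grip": 1}
    - {"turn": [0, 0, 0], "dp": [0, 0, 0], "grip": 1}

```text
t: 6.0
eef_pos: [0.6372, 0.0199, 0.1718]
eef_rot: [0.418, 3.113, 0.0]
ft_force: [0.5, 0.1, -0.3]
finger_gap: 0.0334
```

Request:
servo_tool:
  targets:
    - {"turn": [0, 0, 0], "dp": [0, 0, 0.0015], "grip": 1}
    - {"turn": [0, 0, 0], "dp": [0, 0, 0.0015], "grip": 1}
    - {"turn": [0, 0, 0], "dp": [0, 0, 0], "grip": 1}

```text
t: 6.38
eef_pos: [0.637, 0.0198, 0.1685]
eef_rot: [0.418, 3.113, 0.0]
ft_force: [0.0, -0.6, 0.8]
finger_gap: 0.0333
```

Request:
servo_tool:
  targets:
    - {"turn": [0, 0, 0], "dp": [0, 0, 0.001], "grip": 1}
    - {"turn": [0, 0, 0], "dp": [0, 0, 0], "grip": 1}

```text
t: 6.62
eef_pos: [0.6375, 0.0196, 0.1685]
eef_rot: [0.418, 3.112, 0.0]
ft_force: [-1.2, 0.2, 5.3]
finger_gap: 0.0328
```

The force of 5 N shows contact with the tray floor, so I release.

Request:
servo_tool:
  targets:
    - {"turn": [0, 0, 0], "dp": [0, 0, 0], "grip": -1}
    - {"turn": [0, 0, 0], "dp": [0, 0, 0], "grip": -1}
    - {"turn": [0, 0, 0], "dp": [0, 0, 0], "grip": -1}
    - {"turn": [0, 0, 0], "dp": [0, 0, 0], "grip": -1}
    - {"turn": [0, 0, 0], "dp": [0, 0, -0.02], "grip": -1}
    - {"turn": [0, 0, 0], "dp": [0, 0, -0.03], "grip": -1}
    - {"turn": [0, 0, 0], "dp": [0, 0, -0.04], "grip": -1}
    - {"turn": [0, 0, 0], "dp": [0, 0, 0], "grip": -1}

```text
t: 7.62
eef_pos: [0.6393, 0.0198, 0.261]
eef_rot: [0.417, 3.106, 0.003]
ft_force: [1.2, 0.8, 0.0]
finger_gap: 0.0852
```

```bash
python3 go.py 0.6195 -0.2845 0.20; python3 - <<'E'
from rig import viewer
from h import *
np.set_printoptions(precision=4,suppress=True)
for n in ["scene","top"]:
    p,d=viewer.snapshot(n); cv2.imwrite(f"pics/{n}4.png",p[:,:,::-1]); i=viewer.camera_info(n)
    h=cv2.cvtColor(p,cv2.COLOR_RGB2HSV)
    b=(h[...,0]>105)&(h[...,0]<130)&(h[...,1]>150)&(h[...,2]>60)
    for s,c,m in comps(b,60):
        if s[1]<100: continue
        P=pts(i,d,m); T=P[P[:,2]>np.percentile(P[:,2],98)-.006]; print(n,s,c,T.min(0),T.max(0),(T.min(0)+T.max(0))/2)
E
```

```text
7.625 [0.6393 0.0198 0.261 ] 
tool axes (cols)
 [[-0.9646  0.2638  0.0076]
 [ 0.2638  0.9646  0.0006]
 [-0.0071  0.0026 -1.    ]] 
tool delta [-0.0607 -0.2989  0.0606] gap 0.08520114686352526 F [1.2024 0.8148 0.0243] q [-0.1855  0.4501  0.1174  1.792  -0.0654  0.8956  1.2647]
scene [125 181  11  16 113] [129.8938 188.9292] [ 0.597  -0.2982  0.065 ] [ 0.6382 -0.257   0.0734] [ 0.6176 -0.2776  0.0692]
scene [241 184  19  19 230] [250.4348 191.0609] [0.6239 0.0046 0.1964] [0.6535 0.0361 0.2028] [0.6387 0.0204 0.1996]
top [397 139  28  28 375] [408.032 153.736] [ 0.5927 -0.3114  0.0664] [ 0.6454 -0.2581  0.0742] [ 0.6191 -0.2847  0.0703]
```

View pics/scene4.png

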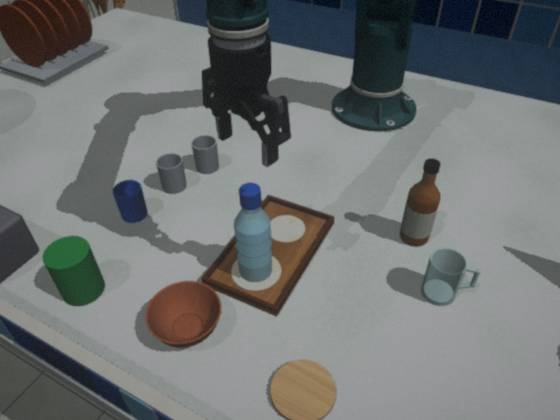

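The bottle stands centred on the back disc, with its cap at (250,191) measuring (0.638, 0.020, 0.20). Next is the cup.

Request:
servo_tool:
  targets:
    - {"turn": [0, 0, 0], "dp": [-0.006, -0.03, 0], "grip": -1}
    - {"turn": [0, 0, 0], "dp": [-0.006, -0.03, 0], "grip": -1}
    - {"turn": [0, 0, 0], "dp": [-0.006, -0.03, 0], "grip": -1}
    - {"turn": [0, 0, 0], "dp": [-0.006, -0.03, 0], "grip": -1}
    - {"turn": [0, 0, 0], "dp": [-0.006, -0.03, 0], "grip": -1}
    - {"turn": [0, 0, 0], "dp": [-0.006, -0.03, 0], "grip": -1}
    - {"turn": [0, 0, 0], "dp": [-0.006, -0.03, 0], "grip": -1}
    - {"turn": [0, 0, 0], "dp": [-0.006, -0.03, 0.01], "grip": -1}
    - {"turn": [0, 0, 0], "dp": [-0.006, -0.03, 0.03], "grip": -1}
    - {"turn": [0, 0, 0], "dp": [-0.006, -0.029, 0.04], "grip": -1}
    - {"turn": [0, 0, 0], "dp": [0, 0, 0.04], "grip": -1}
    - {"turn": [0, 0, 0], "dp": [0, 0, 0], "grip": -1}

```text
t: 9.22
eef_pos: [0.6119, -0.2829, 0.1324]
eef_rot: [-0.417, -3.103, -0.005]
ft_force: [-0.5, -0.1, -0.4]
finger_gap: 0.0854
```

```bash
python3 go.py 0.6195 -0.2845 0.031; python3 - <<'E'
from h import *
from rig import viewer
i=viewer.camera_info("wrist"); p,d=viewer.snapshot("wrist"); cv2.imwrite("pics/w5.png",p[:,:,::-1])
h=cv2.cvtColor(p,cv2.COLOR_RGB2HSV)
b=(h[...,0]>105)&(h[...,0]<130)&(h[...,1]>150)&(h[...,2]>50)
for s,c,m in comps(b,200):
    P=pts(i,d,m); print(s,c); 
    if len(P):
        T=P[P[:,2]>np.percentile(P[:,2],98)-.006]; print(T.min(0),T.max(0),(T.min(0)+T.max(0))/2)
E
```

```text
9.225 [ 0.6119 -0.2829  0.1324] 
tool axes (cols)
 [[-0.9644  0.2642 -0.0099]
 [ 0.2642  0.9645  0.0042]
 [ 0.0107  0.0015 -0.9999]] 
tool delta [-0.0088  0.0003  0.1013] gap 0.08535654070886972 F [-0.5164 -0.0813 -0.4358] q [ 0.2835  0.6464  0.1234  1.7947 -0.1133  0.7182  1.7719]
[ 237  179   91  106 6621] [282.65141217 232.0921311 ]
[ 0.5933675  -0.31114499  0.06404371] [ 0.64897308 -0.25643244  0.07131749] [ 0.62117029 -0.28378872  0.0676806 ]
```

View pics/w5.png

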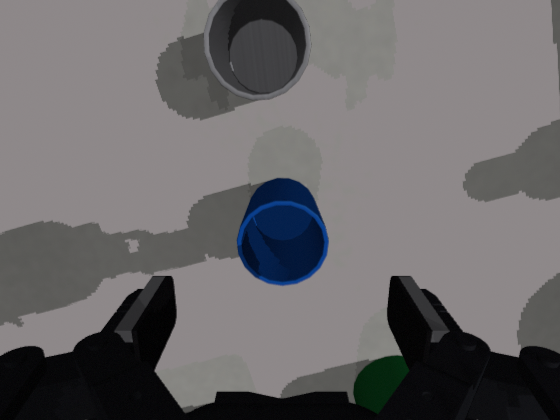

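The blue cup's rim is at (283,243), between the jaws, and measures (0.620, -0.284). I let the arm settle first.

Request:
servo_tool:
  targets:
    - {"turn": [0, 0, 0], "dp": [0, 0, 0], "grip": -1}
    - {"turn": [0, 0, 0], "dp": [0, 0, 0], "grip": -1}

```text
t: 9.52
eef_pos: [0.6172, -0.2843, 0.1392]
eef_rot: [0.416, 3.111, -0.001]
ft_force: [-0.3, 0.2, 0.2]
finger_gap: 0.0859
```

```bash
python3 go.py 0.6197 -0.2845 0.031
```

```text
9.525 [ 0.6172 -0.2843  0.1392] 
tool axes (cols)
 [[-0.9649  0.2628  0.0031]
 [ 0.2627  0.9649 -0.001 ]
 [-0.0033 -0.0002 -1.    ]] 
tool delta [-0.0021  0.0005  0.1082] gap 0.0858636849773875 F [-0.2927  0.1807  0.1663] q [ 0.282   0.639   0.1243  1.7886 -0.113   0.7176  1.772 ]
```

Request:
servo_tool:
  targets:
    - {"turn": [0, 0, 0], "dp": [-0.002, 0, 0.03], "grip": -1}
    - {"turn": [0, 0, 0], "dp": [0, 0, 0.03], "grip": -1}
    - {"turn": [0, 0, 0], "dp": [0, 0, 0.025], "grip": -1}
    - {"turn": [0, 0, 0], "dp": [0, 0, 0.015], "grip": -1}
    - {"turn": [0, 0, 0], "dp": [0, 0, 0.006], "grip": -1}
    - {"turn": [0, 0, 0], "dp": [0, 0, 0], "grip": -1}
    - {"turn": [0, 0, 0], "dp": [0, 0, 0], "grip": 1}
    - {"turn": [0, 0, 0], "dp": [0, 0, 0], "grip": 1}
    - {"turn": [0, 0, 0], "dp": [0, 0, 0], "grip": 1}
    - {"turn": [0, 0, 0], "dp": [0, 0, 0], "grip": 1}
    - {"turn": [0, 0, 0], "dp": [0, 0, 0], "grip": 1}
  grip_force: 35

```text
t: 10.9
eef_pos: [0.6186, -0.285, 0.0325]
eef_rot: [0.417, 3.112, -0.0]
ft_force: [-0.2, 0.4, 5.8]
finger_gap: 0.0558
```

Request:
servo_tool:
  targets:
    - {"turn": [0, 0, 0], "dp": [0, 0, -0.01], "grip": 1}
    - {"turn": [0, 0, 0], "dp": [0, 0, -0.03], "grip": 1}
    - {"turn": [0, 0, 0], "dp": [0, 0, -0.03], "grip": 1}
    - {"turn": [0, 0, 0], "dp": [0, 0, -0.03], "grip": 1}
    - {"turn": [0, 0, 0], "dp": [0, 0, 0], "grip": 1}
    - {"turn": [0, 0, 0], "dp": [0, 0, 0], "grip": 1}

```text
t: 11.65
eef_pos: [0.617, -0.2846, 0.1306]
eef_rot: [-0.418, -3.112, -0.001]
ft_force: [-0.7, 0.7, -0.3]
finger_gap: 0.0555
```

```bash
python3 go.py 0.5173 0.0155 0.13
```

```text
11.65 [ 0.617  -0.2846  0.1306] 
tool axes (cols)
 [[-0.9646  0.2637 -0.0013]
 [ 0.2636  0.9646  0.0006]
 [ 0.0014  0.0002 -1.    ]] 
tool delta [0.1753 0.2632 0.0009] gap 0.05554847284406135 F [-0.7099  0.688  -0.3457] q [ 0.283   0.6512  0.1238  1.7898 -0.1152  0.709   1.7733]
```

Request:
servo_tool:
  targets:
    - {"turn": [0, 0, 0], "dp": [0.008, 0.012, 0], "grip": 1}
    - {"turn": [0, 0, 0], "dp": [0.017, 0.025, 0], "grip": 1}
    - {"turn": [0, 0, 0], "dp": [0.018, 0.027, 0], "grip": 1}
    - {"turn": [0, 0, 0], "dp": [0.019, 0.029, 0], "grip": 1}
    - {"turn": [0, 0, 0], "dp": [0.019, 0.029, 0], "grip": 1}
    - {"turn": [0, 0, 0], "dp": [0.019, 0.029, 0], "grip": 1}
    - {"turn": [0, 0, 0], "dp": [0.019, 0.029, 0], "grip": 1}
    - {"turn": [0, 0, 0], "dp": [0.019, 0.029, 0], "grip": 1}
    - {"turn": [0, 0, 0], "dp": [0.018, 0.027, 0], "grip": 1}
    - {"turn": [0, 0, 0], "dp": [0.013, 0.018, 0], "grip": 1}
    - {"turn": [0, 0, 0], "dp": [0.006, 0.009, 0], "grip": 1}
    - {"turn": [0, 0, 0], "dp": [0, 0, 0], "grip": 1}

```text
t: 13.15
eef_pos: [0.5176, 0.0157, 0.1309]
eef_rot: [-0.415, -3.113, 0.0]
ft_force: [0.8, -0.6, -1.9]
finger_gap: 0.0555
```

Request:
servo_tool:
  targets:
    - {"turn": [0, 0, 0], "dp": [0, 0, 0], "grip": 1}

```text
t: 13.28
eef_pos: [0.5185, 0.0138, 0.1312]
eef_rot: [0.42, 3.113, -0.001]
ft_force: [-0.5, -0.2, -0.2]
finger_gap: 0.0552
```

```bash
python3 go.py 0.5165 0.0155 0.0425;  python3 - <<'E'
from rig import viewer
from h import *
np.set_printoptions(precision=4,suppress=True)
for n in ["scene"]:
    p,d=viewer.snapshot(n); cv2.imwrite(f"pics/{n}6.png",p[:,:,::-1]); i=viewer.camera_info(n)
    h=cv2.cvtColor(p,cv2.COLOR_RGB2HSV)
    b=(h[...,0]>105)&(h[...,0]<130)&(h[...,1]>150)&(h[...,2]>60)
    for s,c,m in comps(b,60):
        if s[1]<100: continue
        P=pts(i,d,m); T=P; print(n,s,c,T.min(0),T.max(0),(T.min(0)+T.max(0))/2)
E
```

```text
13.275 [0.5185 0.0138 0.1312] 
tool axes (cols)
 [[-0.9643  0.2649  0.0002]
 [ 0.2649  0.9643 -0.0007]
 [-0.0004 -0.0006 -1.    ]] 
tool delta [0.0024 0.0011 0.0887] gap 0.05519638434363457 F [-0.4692 -0.1934 -0.1829] q [-0.2252  0.4907  0.1478  2.1538 -0.1422  0.5057  1.3326]
scene [269 156  22  23 235] [280.5106 166.4085] [ 0.4936 -0.01    0.1334] [0.5486 0.0348 0.1717] [0.5211 0.0124 0.1526]
scene [240 184  20  25 334] [250.9311 194.0749] [0.6241 0.0044 0.1728] [0.6537 0.0358 0.2029] [0.6389 0.0201 0.1878]
scene [277 189  20  14 184] [286.8967 196.0815] [0.5234 0.0138 0.1009] [0.5485 0.0422 0.1329] [0.5359 0.028  0.1169]
```

View pics/scene6.png

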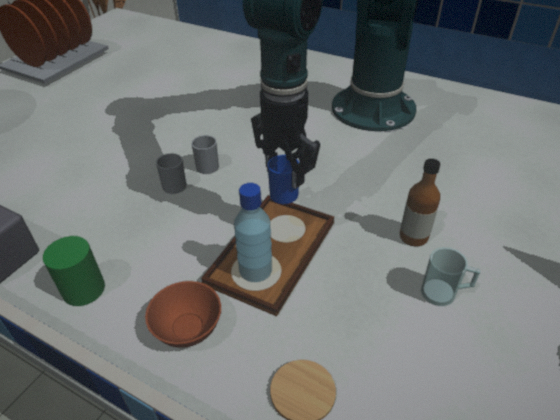

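The cup hangs upright over the front disc at (283,180), and the bottle hasn't moved. Next I lower the cup.

Request:
servo_tool:
  targets:
    - {"turn": [0, 0, 0], "dp": [0.001, 0, 0.015], "grip": 1}
    - {"turn": [0, 0, 0], "dp": [0, 0, 0.025], "grip": 1}
    - {"turn": [0, 0, 0], "dp": [0, 0, 0.025], "grip": 1}
    - {"turn": [0, 0, 0], "dp": [0, 0, 0.015], "grip": 1}
    - {"turn": [0, 0, 0], "dp": [0, 0, 0.005], "grip": 1}
    - {"turn": [0, 0, 0], "dp": [0, 0, 0], "grip": 1}
    - {"turn": [0, 0, 0], "dp": [0, 0, 0], "grip": 1}

```text
t: 14.2
eef_pos: [0.5179, 0.0152, 0.0469]
eef_rot: [0.418, 3.112, 0.0]
ft_force: [0.1, -0.4, -0.9]
finger_gap: 0.0552
```

Request:
servo_tool:
  targets:
    - {"turn": [0, 0, 0], "dp": [0, 0, 0.002], "grip": 1}
    - {"turn": [0, 0, 0], "dp": [0, 0, 0.0015], "grip": 1}
    - {"turn": [0, 0, 0], "dp": [0, 0, 0], "grip": 1}
    - {"turn": [0, 0, 0], "dp": [0, 0, 0.001], "grip": 1}
    - {"turn": [0, 0, 0], "dp": [0, 0, 0], "grip": 1}

```text
t: 14.82
eef_pos: [0.5175, 0.0152, 0.0424]
eef_rot: [0.418, 3.113, 0.0]
ft_force: [-1.0, 0.1, 5.3]
finger_gap: 0.0553
```

The force shows contact with the floor, so I release and rise slowly.

Request:
servo_tool:
  targets:
    - {"turn": [0, 0, 0], "dp": [0, 0, 0], "grip": -1}
    - {"turn": [0, 0, 0], "dp": [0, 0, 0], "grip": -1}
    - {"turn": [0, 0, 0], "dp": [0, 0, 0], "grip": -1}
    - {"turn": [0, 0, 0], "dp": [0, 0, 0], "grip": -1}
    - {"turn": [0, 0, 0], "dp": [0, 0, 0], "grip": -1}
    - {"turn": [0, 0, 0], "dp": [0, 0, -0.02], "grip": -1}
    - {"turn": [0, 0, 0], "dp": [0, 0, -0.03], "grip": -1}
    - {"turn": [0, 0, 0], "dp": [0, 0, -0.04], "grip": -1}
    - {"turn": [0, 0, 0], "dp": [0, 0, -0.03], "grip": -1}
    - {"turn": [0, 0, 0], "dp": [0, 0, 0], "grip": -1}
    - {"turn": [0, 0, 0], "dp": [0, 0, 0], "grip": -1}

```text
t: 16.2
eef_pos: [0.5167, 0.0153, 0.1613]
eef_rot: [-0.417, -3.113, 0.0]
ft_force: [-0.5, 0.9, 0.1]
finger_gap: 0.0853
```

```bash
python3 - <<'E'
from rig import viewer,robot
from h import *
np.set_printoptions(precision=4,suppress=True)
s=robot.observe(); print(s['t'],s['eef_pos'],s['finger_gap'],s['ft_force'])
for n in ["scene","wrist"]:
    i=viewer.camera_info(n);p,d=viewer.snapshot(n); cv2.imwrite(f"pics/{n}7.png",p[:,:,::-1]); 
    h=cv2.cvtColor(p,cv2.COLOR_RGB2HSV)
    b=(h[...,0]>105)&(h[...,0]<130)&(h[...,1]>150)&(h[...,2]>50)
    for s,c,m in comps(b,60):
        if s[1]<50: continue
        P=pts(i,d,m); T=P[P[:,2]>np.percentile(P[:,2],98)-.006]; print(n,s,c,T.min(0),T.max(0),(T.min(0)+T.max(0))/2)
E
```

```text
16.2 [0.5167 0.0153 0.1613] 0.08526792112362512 [-0.5195  0.9235  0.1267]
scene [240 184  20  25 311] [250.8489 193.6463] [0.624  0.0051 0.1971] [0.6537 0.036  0.203 ] [0.6389 0.0205 0.2   ]
scene [271 194  28  43 668] [285.7665 215.0629] [ 0.495  -0.0092  0.0756] [0.5487 0.0448 0.0829] [0.5219 0.0178 0.0793]
wrist [ 241  165   86   97 6324] [283.2051 214.7369] [ 0.4926 -0.0109  0.0741] [0.5476 0.0439 0.0816] [0.5201 0.0165 0.0778]
```

View pics/scene7.png

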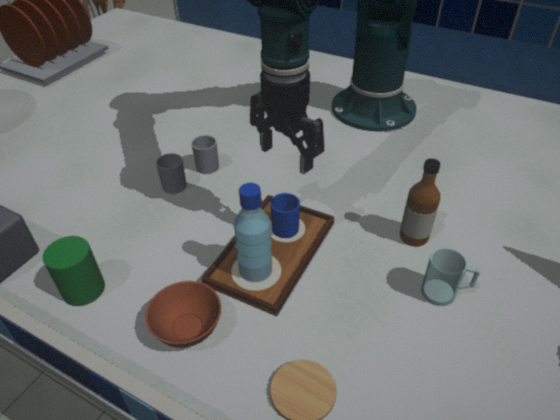

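View pics/wrist7.png

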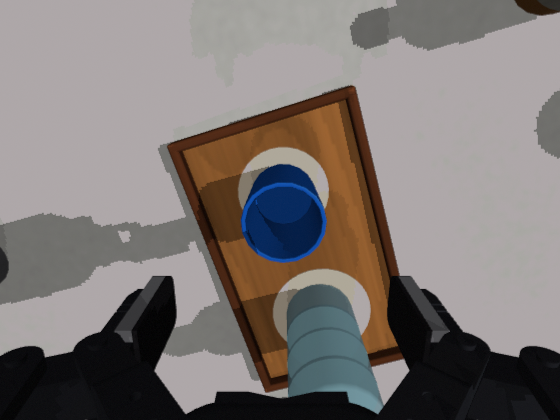

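The cup stands at (286,215) in the scene view, centred on its disc to within about 3 mm (0.520, 0.017 against 0.517, 0.0155). The bottle stands at (0.639, 0.020) against 0.637, 0.020. The creamer is unmoved, the gripper is clear of everything, and the measured force is about zero, so I hand in.

```bash
python3 -c "
from rig import job
print(job.sign_off())"
```

```text
the job is handed in; nothing more can be done
None
```

I loaded the tray in the order asked: the bottle by its cap onto the back disc first, then the blue cup mouth up onto the front disc. I handed the job in at about 16 s of the 64 s allowed.

My last camera checks, each good to about 2 mm:

| Check | Result |
|---|---|
| Bottle | Upright, about 2 mm from the back disc's centre; cap top at z ≈ 0.20 m, as expected |
| Cup | Upright, about 3 mm from the front disc's centre; the scene view put it about 5 mm off in x; both within the 18 mm allowed; rim at z ≈ 0.08 m, as expected |
| Creamer | Looks unmoved in the scene view by eye; not measured |
| Gripper | Open and about 8 cm above the cup's rim, with force readings near zero |

No check failed, and sign-off gave no verdict.

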